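Close a pressure vessel with a click wrench

ROBOT

A 6-joint arm with a two-finger parallel gripper is mounted at the origin on the work surface. World frame = base frame: x ahead of the robot, y to its left, z up, the work surface at z = 0. Lengths are in mm, angles in degrees, forces in N, time in s.
With the tool pointing down it reaches from about 250 to 850 mm from the base axis. Payload 12.5 kg.
Tool frame: the origin (TCP) lies midway between the tips of the shut fingers; the grasp point (between the pads) lies 19 mm behind it; z points along the fingers, y is the line along which they close (so a half turn about z gives the same grasp; the last joint's range is limited). The gripper opens to 93 mm and grips with 3 to 60 N. Pads are 15 mm wide; open, the fingers measure 128 mm over their backs; the gripper's body (75 mm by 188 mm) begins 65 mm behind the grasp point.
Start: joints at [-70.737, 20.094, 94.641, -0, 65.266, -4.847], TCP at [224.687, -501.996, 218.633] pointing down, gripper open.
Joint ranges: [-157.81, 157.81], [-45, 120.19], [0.68, 151.7], [-89.99, 269.99], [4.06, 180], [-164.3, 164.3]. Speed limits (degrees/s): [127.2, 127.2, 159.86, 180, 180, 180].

INTERFACE

Orientations are given as a 3x3 rotation matrix whose columns are the frame's x, y, z axes.
In Python, from workcell import ctrl, read_camera, camera_params, finish_job gives the robot as it stands.
- The arm moves only by the tool arm_command, never from a script. Its argument "rows" is one flat list of numbers, 5 for each row, row after row: the closure, from 0 (fully open) to 1 (shut), then the shift along the world's x, y, z in units of 40 mm (1.0 is 40 mm), then the turn about the world's z in rad. In form: [jaw, x, y, z, yaw, jaw, x, y, z, yaw, ...]. A call has 1 to 12 rows; each row shifts and turns the commanded pose from where the row before left it; what a row does not reach is not made up. A row lasts 1/10 s, in which the tool goes at most 50 mm and 8.59 degrees, less where a joint would pass 70% of its speed; a pose out of reach is approached as far as the arm can. A call is refused whole if a number of a shift passes 1 or a number of a turn 0.15, either way. A call with a gripper value outside its range is refused whole. The fingers move at their own pace and stop on an object; "force" is the grip in N (left out, the last holds). Time passes only in rows, so rows that do not move let the fingers close. It gives the time, the measured TCP pose, the force, the opening and the grip force at its end, in the units of the state.
- ctrl.sense(): the state, without advancing time (a new reading comes with each control period).
- read_camera(name): name is "scene" or "side" or "wrist"; returns the picture (384x512x3 uint8, red, green, blue); there is no depth.
- camera_params(name): a dict with "fx", "fy", "cx", "cy" (pixels), "T" (4x4, takes a point from camera to world coordinates); the wrist camera has in their place "tool_from_camera" (4x4, takes a point from camera to tool coordinates, whose origin is the TCP and whose axes are the flange's). Camera axes: x right, y down, z forward; pixel columns grow to the right and rows downward; lengths in mm; the calibration is good to about 2 mm. A picture is of the moment at which its call begins: read the wrist's pose just before it. camera_params takes no time and is no camera call.
- finish_job(): hands the job in; it is judged then, once.
The state is a dict: "time_s": time; "qpos": joint angles; "qd": joint speeds; "tau": joint torques, N m; "tool_pos": TCP position; "orientation": TCP orientation; "force": force on the tool from outside, world axes, zero at the start; "wrist_torque": the same for the moment, N m; "grip_width": finger opening in mm; "grip_force": force on a finger pad.
Only numpy, scipy, OpenCV 4.12 (cv2) and the standard library are available. Lean on these libraries where they do the work, as an engineer would, in place of code of your own. Each camera call takes 0.05 s, during which the arm holds its last target. There are 200 camera calls.

TASK

Tighten the brass closing screw of the steel pressure vessel with the click wrench that lies on the blue board: seat its socket fully down on the square screw head, turn clockwise (seen from above) until the handle clearly breaks away at its red pin, by some 8 degrees, and stop there; forcing the handle on past about 15 degrees spoils the job. Then let go and leave the wrench sitting on the screw with its handle bent as proof, the other glassware and tools undisturbed.

Things in the scene. Friction and masses are not known exactly. Their poses are not given: they have to be found in the camera images.
- screw_top (a point): Centre of the top of the brass screw head on the pressure vessel: a square 26 mm across flats, 27 mm high, its top 5 mm tapering to 19 mm square as a lead-in. x and y lie square to the flats and turn with the screw; z is up. The socket fits at any quarter turn; the handle has most room pointing to the robot's left (+y).
- screw_foot (a point): Centre of the screw head's foot, on the flat top of the round steel vessel, 90 mm above the table (flange 104 mm, black foot 136 mm in diameter, fixed). Axes as screw_top. The screw turns clockwise stiffly (about 0.6 N m) for an unknown 0.4 to 0.9 rad, then stops dead; it stays where it is left.
- socket (a point): Centre of the open underside of the click wrench's socket, a dark 45 mm square block 38 mm high. Its square recess is 29 mm wide and 30 mm deep, flats square to x and y: 1.5 mm play all round, 0.12 rad in turning. x points along the wrench to its handle, z up. Fully seated, this point is at screw_foot. The wrench (226 mm, 0.37 kg) lies level on a blue board 180 x 290 x 3 mm.
- grip (a point): Centre of the wrench's black rubber grip, the place to hold: 100 mm long, 24 mm wide, 26 mm high, 140 mm from the socket's centre and 33 mm above the socket's underside; x along the grip away from the socket, z up. Beyond it is a red pommel, 34 mm wide, 46 mm high, 14 mm long.
- click (a joint): Bend of the handle at the red pin, in rad: 0 = straight, growing as the handle bends clockwise from above against the head. Past 0.10 it has tripped and stays bent where it is left. A bend of 0.12 to 0.18 is right; past 0.26 the handle has been forced.
- pin (a point): The wrench's upright red breakaway pin, 48 mm from the socket's centre. It holds rigid until about 1.1 N m (about 8 to 12 N across the grip), then gives way at that load: the force across the grip stops rising while the handle bends. Bending it straight again takes the same load. Let go, the wrench stays on the screw, drooping slightly.
- amber_mid (a point): Bystander: amber bottle with black cap, 68 mm in diameter, 150 mm high; point half-way up.
- jar_mid (a point): Bystander: white jar with blue lid, 56 mm in diameter, 75 mm high; point half-way up.
- beaker_mid (a point): Bystander: glass beaker, 70 mm in diameter, 85 mm high; point half-way up.
- spanner_mid (a point): Bystander: plain flat spanner lying on the bench; a point at its middle.
- gasket_mid (a point): Bystander: copper sealing ring, 72 mm in diameter, 8 mm high, lying on the bench; point at its centre.
- dish_mid (a point): Bystander: shallow white dish, 90 mm in diameter, 14 mm high; point at its centre.
Things that resemble listed ones, but are neither listed nor needed, are in the scene too. Of the things that look like the part that bears socket, the middle-sized one is meant.

How it is judged (in metres and radians):
On the way, in this order (a step that is already met when the one before it is completed fails the run):
1. the wrench's socket sits fully down on the screw head, handle still straight (horizontal distance between socket and screw_top below 0.005 m and z of socket in the frame of screw_top below -0.022 m and angle between socket's own z axis and vertical below 0.15 rad and value of joint click below 0.03 rad), for 0.2 s.
2. the handle has tripped (bent more than 0.10 rad) with the socket on the screw (horizontal distance between socket and screw_top below 0.006 m and z of socket in the frame of screw_top below -0.02 m and angle between socket's own z axis and vertical below 0.15 rad and value of joint click above 0.1 rad), for 0.2 s.
At the end, for the whole second after the job is handed in: the wrench is left on the screw at rest and released: socket still down on the head (within 6 mm sideways, at least 19 mm over it, drooping by less than 0.25 rad), handle tripped and not forced (click between 0.10 and 0.26 rad) (value of joint click between 0.1 and 0.26 rad and horizontal distance between socket and screw_top below 0.006 m and z of socket in the frame of screw_top below -0.019 m and angle between socket's own z axis and vertical below 0.25 rad and linear speed of wrench below 0.02 m/s and contact force between the fingers and wrench below 0.1 N); the robot touches nothing.
It fails at once if the handle is forced on past its click (bent more than 0.26 rad) (value of joint click above 0.26 rad).
It fails at once if a bystander (bottle, jar, beaker, spanner, ring or dish) is moved by more than 25 mm (distance of any of amber_mid, jar_mid, beaker_mid, spanner_mid, gasket_mid, dish_mid from where it was at the start of the episode above 0.025 m).
It also fails if it takes over 67 s, if anything falls off the work surface, if the arm or the gripper's body presses on something with over 40 N, if the wrist force passes 120 N, or if a joint passes its speed limit or range.

## Working session

There is one attempt and no reset: what is moved stays moved. The work goes in short steps, Python scripts to look and compute and a tool call to move; the robot and the scene stay as the last step left them, time stands still between calls to the robot, and variables do not carry over. Pictures are saved under pics/ and viewed, at most 10 in all, crops included, and the job is handed in when it is done.

Besides the shell and the picture viewer there is one more tool, called after "Emit:" as a command line: name --argument value ..., lists and objects as JSON in quotes. arm_command: Moves the arm, as the interface text tells. Its arguments: {"type":"object","properties":{"rows":{"type":"array"},"force":{"type":"number"}},"required":["rows"]}

```bash
mkdir -p pics; cat > h.py <<'E'
import numpy as np, cv2
from workcell import ctrl, read_camera, camera_params, finish_job
def cam(n):
    p=camera_params(n)
    if 'T' in p: T=np.array(p['T'])
    else:
        s=ctrl.sense(); T0=np.eye(4); T0[:3,:3]=np.array(s['orientation']).reshape(3,3); T0[:3,3]=s['tool_pos']
        T=T0@np.array(p['tool_from_camera'])
    return p,T
def shot(n,f=None):
    p,T=cam(n); im=read_camera(n)
    if f: cv2.imwrite('pics/'+f,im[:,:,::-1])
    return im,p,T
def ray(p,T,u,v):
    d=T[:3,:3]@np.array([(u-p['cx'])/p['fx'],(v-p['cy'])/p['fy'],1]); return T[:3,3],d
def onz(p,T,u,v,z):
    o,d=ray(p,T,u,v); return o+d*(z-o[2])/d[2]
def proj(p,T,P):
    c=np.linalg.inv(T)@np.append(P,1); return p['fx']*c[0]/c[2]+p['cx'],p['fy']*c[1]/c[2]+p['cy']
E
python3 - <<'E'
from h import *
a=shot('scene','scene.png');b=shot('side','side.png');c=shot('wrist')
print(ctrl.sense()['time_s'],[np.round(x[2][:3,3]) for x in (a,b,c)])
cv2.imwrite('pics/all.png',cv2.resize(np.hstack([a[0],b[0]])[:,:,::-1],(800,300)))
E
```

```text
0.15 [array([1511., -652., 1443.]), array([ 437., 1007.,  707.]), array([ 289., -473.,  385.])]
```

View pics/scene.png

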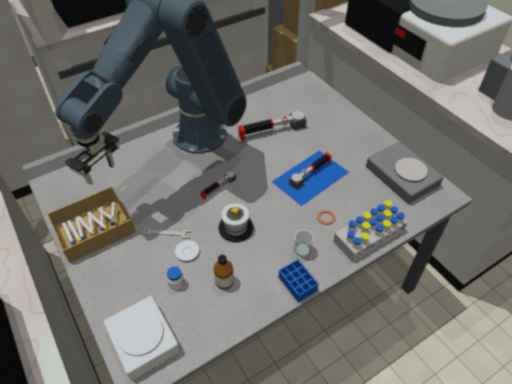

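View pics/side.png

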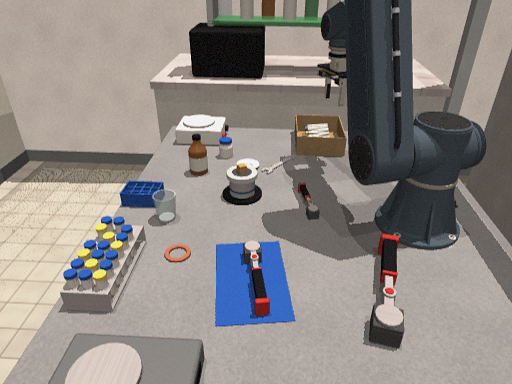

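The scene shows three wrench-like things. In the scene picture they are at (270,125), large; (310,170), middle-sized, on the blue board; and (217,185), small. In the side picture they are at (388,290), (257,278) and (307,200). I choose the one on the blue board. The vessel screw is at scene (236,212) and side (242,170).

```bash
python3 - <<'E'
from h import *
P={n:shot(n) for n in('scene','side')}
def crop(n,x,y,w,h,k):
    return cv2.resize(P[n][0][y:y+h,x:x+w],None,fx=k,fy=k,interpolation=cv2.INTER_CUBIC)
a=crop('side',210,235,100,100,4);b=crop('side',215,155,60,60,4);c=crop('scene',280,145,75,60,4);d=crop('scene',210,190,60,60,4)
H=np.zeros((480,700,3),np.uint8);H[:400,:400]=a;H[:240,400:640]=b;H[240:480,400:700]=c
cv2.imwrite('pics/c1.png',H[:,:,::-1])
for n,box in(('side',(215,240,295,325)),('scene',(275,150,350,205))):
    im,p,T=P[n];x0,y0,x1,y1=box
    hsv=cv2.cvtColor(im,cv2.COLOR_RGB2HSV).astype(int);h,s,v=hsv[...,0],hsv[...,1],hsv[...,2]
    red=((h<8)|(h>172))&(s>140)&(v>70); m=np.zeros_like(red);m[y0:y1,x0:x1]=1
    k,l,st,ce=cv2.connectedComponentsWithStats((red&m).astype(np.uint8))
    for i in range(1,k):
        if st[i,4]>3: print(n,'red',st[i],ce[i].round(1),onz(p,T,*ce[i],36).round())
    blk=(v<60)&m
    k,l,st,ce=cv2.connectedComponentsWithStats(blk.astype(np.uint8))
    for i in range(1,k):
        if st[i,4]>10: print(n,'blk',st[i],ce[i].round(1),onz(p,T,*ce[i],36).round())
    br=(h>10)&(h<28)&(s>110)&(v>80); 
    bx=(215,150,270,205) if n=='side' else (215,195,260,235)
    m[:]=0;m[bx[1]:bx[3],bx[0]:bx[2]]=1
    k,l,st,ce=cv2.connectedComponentsWithStats((br&m).astype(np.uint8))
    for i in range(1,k):
        if st[i,4]>5: print(n,'brass',st[i],ce[i].round(1),onz(p,T,*ce[i],108).round())
E
```

```text
side red [252 255   5   3  11] [254. 256.] [486. 226.  36.]
side red [252 268   9   2  14] [255.3 268.4] [480. 273.  36.]
side red [255 297  15  19 246] [261.7 305.9] [458. 394.  36.]
side blk [244 250   6  14  58] [246.6 257.4] [505. 233.  36.]
side blk [257 253   4  10  22] [259.2 256.7] [472. 228.  36.]
side blk [252 269  14  29 299] [258.1 283.4] [470. 325.  36.]
side brass [237 164  10  10  83] [241.4 168.4] [ 551. -123.  108.]
scene red [325 153   6   9  25] [328.  155.9] [459. 387.  36.]
scene red [311 165   4   5  10] [312.8 166.4] [474. 293.  36.]
scene blk [313 155  15  15  97] [320.3 161.6] [469. 338.  36.]
scene blk [290 180  13   8  57] [295.8 183.5] [515. 175.  36.]
scene brass [231 208   8   9  58] [234.4 211.5] [ 557. -140.  108.]
```

View pics/c1.png

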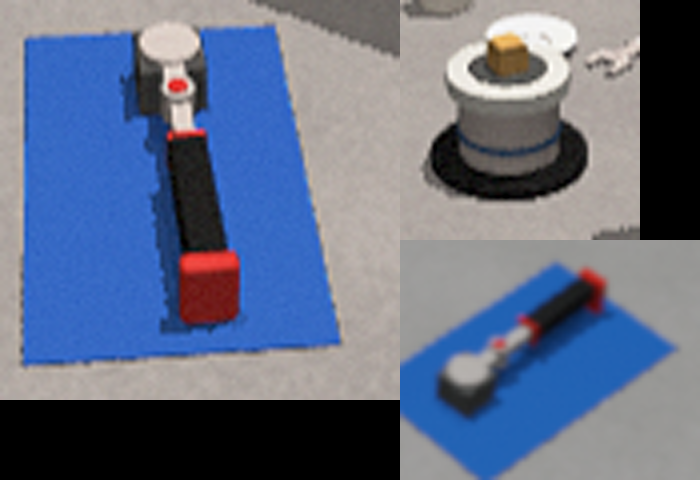

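The close crop confirms it: the wrench on the board has its round head cap at about side (252,246), pin at (254,256), grip at (258,283) and pommel at (262,306). It points towards +y. The screw head is at side (241,168). Next I'll take a closer look with the wrist camera on the way.

```bash
python3 - <<'E'
from h import *
s=ctrl.sense();p=camera_params('wrist')
print(np.round(s['orientation'],3),np.round(p['tool_from_camera'],3),p['fx'],p['cx'],p['cy'])
E
```

```text
[[ 0.913  0.408 -0.   ]
 [ 0.408 -0.913  0.   ]
 [ 0.    -0.    -1.   ]] [[-0.00000e+00 -9.68000e-01 -2.50000e-01  7.00250e+01]
 [ 1.00000e+00 -0.00000e+00 -0.00000e+00  8.20000e-02]
 [-0.00000e+00 -2.50000e-01  9.68000e-01 -1.66518e+02]
 [ 0.00000e+00  0.00000e+00  0.00000e+00  1.00000e+00]] 296.0493683999117 253.47280690045534 187.36918044590192
```

Emit:
arm_command --rows '[0,0.82,0.78,0.08,0.133,0,0.82,0.78,0.08,0.133,0,0.82,0.78,0.08,0.133,0,0.82,0.78,0.08,0.133,0,0.82,0.78,0.08,0.133,0,0.82,0.78,0.08,0.133,0,0.82,0.78,0.08,0.133,0,0.82,0.78,0.08,0.133,0,0.82,0.78,0.08,0.133,0,0.82,0.78,0.08,0.133,0,0,0,0,0,0,0,0,0,0]'

```text
time_s: 1.45
tool_pos: [552.9, -189.4, 250.3]
orientation: [[-0.18, 0.984, -0.001], [0.984, 0.18, 0.0], [0.0, -0.001, -1.0]]
force: [0.7, -1.0, 0.1]
grip_width: 93.4
grip_force: 0.0
```

```bash
cat > sc.py <<'E'
from h import *
import sys
im,p,T=shot('wrist',sys.argv[1])
s=ctrl.sense();print(s['time_s'],np.round(s['tool_pos'],1),np.round(s['orientation'],3)[:,0],np.round(s['force'],2),np.round(s['qpos'],1))
hsv=cv2.cvtColor(im,cv2.COLOR_RGB2HSV).astype(int);h,sa,v=hsv[...,0],hsv[...,1],hsv[...,2]
br=((h>10)&(h<28)&(sa>100)&(v>60)).astype(np.uint8)
k,l,st,ce=cv2.connectedComponentsWithStats(br)
for i in range(1,k):
    if st[i,4]>60:
        c=max(cv2.findContours((l==i).astype(np.uint8),0,2)[0],key=len)
        print('brass',st[i],ce[i].round(1),onz(p,T,*ce[i],117).round(1),cv2.minAreaRect(c))
E
python3 sc.py w1.png
```

```text
1.5 [ 552.3 -190.1  250.3] [-0.178  0.984  0.   ] [ 0.05 -0.42  0.19] [-23.6  22.   87.2  -0.   70.8 -33.8]
brass [248 112  32  33 663] [263.3 128. ] [ 553.9 -135.6  117. ] ((263.3000183105469, 127.9000015258789), (26.56313133239746, 25.298219680786133), 71.56504821777344)
brass [ 47 250  38  61 741] [ 60.5 279.4] [ 358.8 -343.1  117. ] ((64.27645111083984, 279.820068359375), (33.84190368652344, 61.54396057128906), 8.365885734558105)
brass [423 250  38  61 825] [446.7 279.6] [ 790.7 -264.2  117. ] ((443.11676025390625, 279.5544128417969), (62.0091552734375, 32.13763427734375), 78.11134338378906)
brass [ 224  323  288   26 5822] [375.5 337.9] [ 733.3 -354.8  117. ] ((367.5, 335.5), (25.0, 287.0), 90.0)
```

View pics/w1.png

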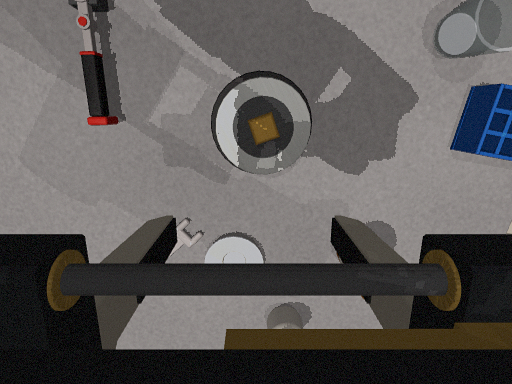

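The wrist picture shows the brass screw head at (263,128) on the vessel, with its edges tilted about 18 deg in the image. That puts the screw near (554,-136). The small decoy wrench is at top left, and the dish and spanner are below. Now I'll look at the wrench.

Emit:
arm_command --rows '[0,-0.17,0.94,0,0,0,-0.17,0.94,0,0,0,-0.17,0.94,0,0,0,-0.17,0.94,0,0,0,-0.17,0.94,0,0,0,-0.17,0.94,0,0,0,-0.17,0.94,0,0,0,-0.17,0.94,0,0,0,-0.17,0.94,0,0,0,0,0,0,0,0,0,0,0,0]'

```text
time_s: 2.6
tool_pos: [491.3, 147.7, 250.6]
orientation: [[-0.178, 0.984, -0.0], [0.984, 0.178, -0.0], [-0.0, -0.0, -1.0]]
force: [-0.3, -0.8, -0.6]
grip_width: 92.8
grip_force: 0.0
```

```bash
python3 - <<'E'
from h import *
# refine screw angle from w1
im=cv2.imread('pics/w1.png');c=cv2.resize(im[100:160,230:300],None,fx=8,fy=8,interpolation=cv2.INTER_CUBIC)
c=cv2.GaussianBlur(c,(0,0),6);q=cv2.cvtColor(c,cv2.COLOR_BGR2HSV)
d=c[...,2].astype(int)-c[...,0]
m=(d>0.5*np.percentile(d,90)).astype(np.uint8)
ct=max(cv2.findContours(m,0,1)[0],key=len);r=cv2.minAreaRect(ct);print('screw px',r, np.array(r[0])/8+[230,100])
R=np.array([[-.178,.984,0],[.984,.178,0],[0,0,-1]]);T0=np.eye(4);T0[:3,:3]=R;T0[:3,3]=[552.3,-190.1,250.3]
p=camera_params('wrist');T=T0@np.array(p['tool_from_camera'])
bx=cv2.boxPoints(r)/8+[230,100]-.5
W=np.array([onz(p,T,*b,112) for b in bx]);print(W.round(1),W.mean(0))
for i in range(4): e=W[(i+1)%4]-W[i];print(np.linalg.norm(e).round(1),np.degrees(np.arctan2(e[1],e[0])).round(1))
# wrench
im,p,T=shot('wrist','w2.png');s=ctrl.sense();print(s['time_s'],np.round(s['tool_pos'],1),np.round(s['orientation'],3)[:,0])
hsv=cv2.cvtColor(im,cv2.COLOR_RGB2HSV).astype(int);h,sa,v=hsv[...,0],hsv[...,1],hsv[...,2]
red=(((h<8)|(h>172))&(sa>140)&(v>70)).astype(np.uint8)
k,l,st,ce=cv2.connectedComponentsWithStats(red)
for i in range(1,k):
    if st[i,4]>20: print('red',st[i],ce[i].round(1),[onz(p,T,*ce[i],z).round(1) for z in(36,46)])
E
```

```text
screw px ((269.58477783203125, 227.911865234375), (207.69607543945312, 203.0824737548828), 71.18392944335938) [263.69809723 128.48898315]
[[ 536.2 -131.5  112. ]
 [ 558.4 -119.4  112. ]
 [ 571.5 -141.6  112. ]
 [ 548.9 -154.1  112. ]] [ 553.73502865 -136.64916545  112.        ]
25.3 28.6
25.8 -59.6
25.8 -151.0
26.0 119.2
2.65 [491.5 147.2 250.6] [-0.178  0.984 -0.   ]
red [253  47  22   9 127] [263.   50.3] [array([478.7, 286.5,  36. ]), array([478.7, 284.7,  46. ])]
red [258  86  11  11  94] [263.1  90.8] [array([487.4, 241.6,  36. ]), array([487.2, 240.9,  46. ])]
red [  0 109   5  13  41] [  1.8 115.1] [array([171. , 154.9,  36. ]), array([179.1, 156.5,  46. ])]
red [119 330  23  20 173] [131.2 342. ] [array([ 356.3, -155.9,   36. ]), array([ 359.6, -146.1,   46. ])]
```

View pics/w2.png

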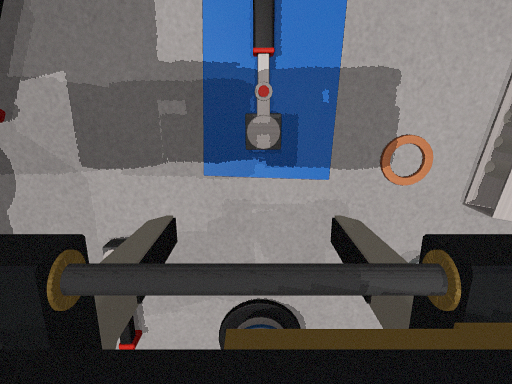

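The wrist picture shows the wrench upright in the image, which means it lies exactly along tool x at yaw 100 deg. Its pin is at (263,91), head at (263,131) and collar at (263,50). From that, the socket is at about (496,194) and the grip at (471,331). Next I'll grasp the grip.

Emit:
arm_command --rows '[0,-0.086,0.768,-0.79,0,0,-0.086,0.768,-0.79,0,0,-0.086,0.768,-0.79,0,0,-0.086,0.768,-0.79,0,0,-0.086,0.768,-0.79,0,0,-0.086,0.768,-0.79,0,0,0,0,-0.275,0,0,0,0,-0.275,0,0,0,0,-0.275,0,0,0,0,-0.275,0,0,0,0,0,0]'

```text
time_s: 3.75
tool_pos: [470.8, 331.6, 16.1]
orientation: [[-0.178, 0.984, -0.001], [0.984, 0.178, -0.001], [-0.001, -0.001, -1.0]]
force: [0.4, 0.2, -1.0]
grip_width: 92.8
grip_force: 0.0
```

Emit:
arm_command --rows '[1,0,0,0,0,1,0,0,0,0,1,0,0,0,0,1,0,0,0,0,1,0,0,0,0,1,0,0,0,0,1,0,0,0,0,1,0,0,0,0,1,0,0,0,0,1,0,0,0,0]' --force 60

```text
time_s: 4.75
tool_pos: [470.7, 332.7, 17.0]
orientation: [[-0.179, 0.984, -0.0], [0.984, 0.179, -0.0], [0.0, -0.0, -1.0]]
force: [-1.5, -0.9, 0.1]
grip_width: 23.4
grip_force: 60.0
```

Emit:
arm_command --rows '[1,0,0,0.3,0,1,0,0,0.6,0,1,0,0,0.8,0,1,0,0,0.8,0,1,0,0,0.8,0,1,0,0,0.8,0,1,0,0,0,0,1,0,0,0,0]'

```text
time_s: 5.55
tool_pos: [470.6, 332.6, 181.1]
orientation: [[-0.179, 0.984, 0.0], [0.984, 0.179, 0.0], [0.0, 0.0, -1.0]]
force: [-0.1, -0.9, -4.6]
grip_width: 23.7
grip_force: 60.0
```

```bash
cat > hd.py <<'E'
from h import *
import sys
im,p,T=shot('wrist',sys.argv[1]);s=ctrl.sense();print(s['time_s'],np.round(s['tool_pos'],1),np.round(s['force'],1),np.round(s['wrist_torque'],2),s['grip_width'])
side=read_camera('side');x,y,w,h=[int(a) for a in sys.argv[2:6]]
sd=cv2.resize(side[y:y+h,x:x+w],(400,int(400*h/w)))
H=np.zeros((600,800,3),np.uint8);H[:384-100,:400]=im[:284,56:456];H[:min(600,sd.shape[0]),400:]=sd[:600]
cv2.imwrite('pics/c_'+sys.argv[1],H[:,:,::-1])
hsv=cv2.cvtColor(im,cv2.COLOR_RGB2HSV).astype(int);hh,sa,v=hsv[...,0],hsv[...,1],hsv[...,2]
red=(((hh<8)|(hh>172))&(sa>140)&(v>60)).astype(np.uint8)
k,l,st,ce=cv2.connectedComponentsWithStats(red)
for i in range(1,k):
    if st[i,4]>20: print('red',st[i],ce[i].round(1))
E
python3 hd.py w3.png 150 100 250 250
```

```text
5.6 [470.2 332.3 180. ] [-1.3 -0.3 -3.7] [ 0.2  -0.    0.05] 23.682166526368537
red [ 218  123   73   34 2303] [253.9 139.7]
```

View pics/c_w3.png

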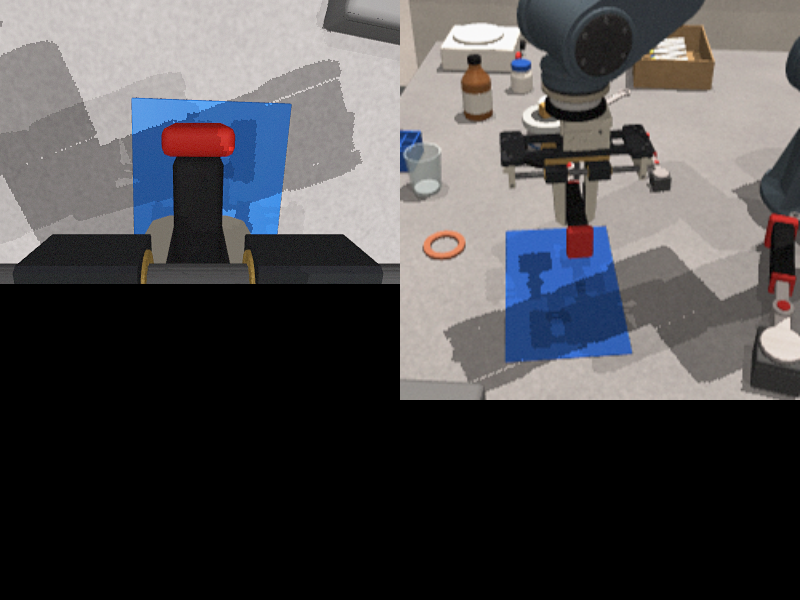

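The wrench is held with its pommel at wrist (254,140), central, and the side view shows it lifted clear. I'll check droop from the pommel edge rows and work out the move.

```bash
python3 - <<'E'
from h import *
p=camera_params('wrist');T=np.array(p['tool_from_camera'])
for dr in(0,.05,.1,.15,-.05):
    o=[]
    for x,z in((50,23),(64,23),(64,-23)):
        X=x*np.cos(dr)-z*np.sin(dr); Z=z*np.cos(dr)+x*np.sin(dr)
        o.append(proj(p,T,[X,0,-19-Z])[1])
    print(dr,np.round(o,1))
# target TCP for handle at 119 deg
a=np.radians(119);c=np.array([553.9,-136.6]);print(c+140*np.array([np.cos(a),np.sin(a)]))
E
```

```text
0 [157.5 123.7 120.3]
0.05 [161.3 127.2 118.5]
0.1 [165.5 131.2 116.9]
0.15 [170.1 135.8 115.6]
-0.05 [154.1 120.8 122.4]
[486.02665317 -14.153241  ]
```

Emit:
arm_command --rows '[1,0.035,-0.4,0,0.0297,1,0.035,-0.8,0,0.0297,1,0.035,-0.9,0,0.0297,1,0.035,-0.9,0,0.0297,1,0.035,-0.9,0,0.0297,1,0.035,-0.9,0,0.0297,1,0.035,-0.9,0,0.0297,1,0.035,-0.9,0,0.0297,1,0.035,-0.9,0,0.0297,1,0.035,-0.77,0,0.0297,1,0.035,-0.4,0,0.0297,1,0,0,0,0]'

```text
time_s: 6.85
tool_pos: [485.6, -15.6, 179.7]
orientation: [[-0.484, 0.875, -0.003], [0.875, 0.484, 0.0], [0.001, -0.002, -1.0]]
force: [0.5, -0.7, -4.0]
grip_width: 23.9
grip_force: 60.0
```

Emit:
arm_command --rows '[1,0,0,-0.3,0,1,0,0,-0.3,0,1,0,0,-0.2,0,1,0,0,0,0,1,0,0,0,0]'

```text
time_s: 7.35
tool_pos: [486.2, -13.7, 148.8]
orientation: [[-0.486, 0.874, -0.001], [0.874, 0.486, 0.0], [0.0, -0.001, -1.0]]
force: [-1.1, 0.1, -3.1]
grip_width: 23.4
grip_force: 60.0
```

```bash
python3 hd.py w4.png 200 120 80 80; python3 - <<'E'
from h import *
print(np.round(ctrl.sense()['orientation'],3)[:,0])
sc=read_camera('scene');cv2.imwrite('pics/s4.png',sc[:,:,::-1])
a=cv2.imread('pics/c_w4.png');a[200:600,:400]=cv2.resize(sc[165:245,195:275],(400,400))[:,:,::-1];cv2.imwrite('pics/c_w4.png',a)
E
```

```text
7.4 [486.4 -13.8 149.1] [ 0.6 -0.  -3.4] [ 0.22 -0.03  0.05] 23.72213700643229
red [ 218  123   73   34 2304] [253.9 139.7]
red [ 77 139  11  10  83] [ 82.1 143.2]
red [ 67 171  29  11 160] [ 81.1 176.3]
red [ 53 233  40  22 399] [ 72.8 244.5]
[-0.486  0.874 -0.   ]
```

View pics/c_w4.png

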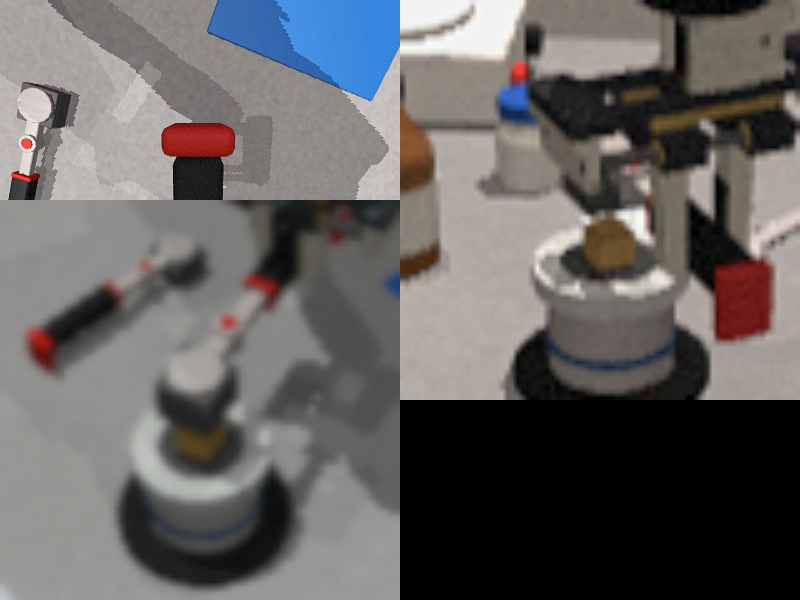

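The socket hangs 18 mm above the screw and in line with it: in the enlarged scene crop the head is at (200,390) and the brass at (203,440). Next I'll lower it.

Emit:
arm_command --rows '[1,0,0,-0.15,0,1,0,0,-0.15,0,1,0,0,-0.1,0,1,0,0,-0.08,0,1,0,0,-0.07,0,1,0,0,-0.05,0,1,0,0,0,0]'

```text
time_s: 8.2
tool_pos: [486.4, -13.9, 125.3]
orientation: [[-0.485, 0.874, 0.0], [0.874, 0.485, 0.0], [-0.0, 0.0, -1.0]]
force: [-3.4, 2.9, 3.5]
grip_width: 23.6
grip_force: 60.0
```

Emit:
arm_command --rows '[1,-0.03,0.025,0,0,1,0,0,-0.03,0,1,0,0,-0.03,0,1,0,0,0,0]'

```text
time_s: 8.6
tool_pos: [484.9, -13.1, 122.3]
orientation: [[-0.485, 0.874, -0.001], [0.874, 0.485, 0.0], [0.0, -0.0, -1.0]]
force: [-0.5, -0.7, -4.1]
grip_width: 23.5
grip_force: 60.0
```

Contact has cleared, so I'll carry on down.

Emit:
arm_command --rows '[1,0,0,-0.06,0,1,0,0,-0.06,0,1,0,0,-0.06,0,1,0,0,-0.06,0,1,0,0,0,0]'

```text
time_s: 9.1
tool_pos: [484.8, -13.0, 112.6]
orientation: [[-0.485, 0.874, -0.001], [0.874, 0.485, 0.0], [0.0, -0.001, -1.0]]
force: [-1.4, -0.7, -2.8]
grip_width: 23.9
grip_force: 60.0
```

Emit:
arm_command --rows '[1,0,0,-0.06,0,1,0,0,-0.06,0,1,0,0,-0.05,0,1,0,0,-0.03,0,1,0,0,0,0,1,0,0,0,0,1,0,0,0,0]'

```text
time_s: 9.8
tool_pos: [485.1, -13.1, 105.1]
orientation: [[-0.485, 0.874, 0.0], [0.874, 0.485, -0.0], [-0.0, 0.0, -1.0]]
force: [-0.2, 0.2, -3.2]
grip_width: 23.4
grip_force: 60.0
```

Emit:
arm_command --rows '[1,0,0,-0.03,0,1,0,0,-0.015,0,1,0,0,0,0,1,0,0,0,0]'

```text
time_s: 10.2
tool_pos: [485.2, -13.0, 103.5]
orientation: [[-0.485, 0.874, 0.001], [0.874, 0.485, -0.0], [-0.0, 0.0, -1.0]]
force: [-1.0, 1.8, 0.8]
grip_width: 23.5
grip_force: 60.0
```

The socket is seated: contact force has appeared at the expected depth. Now I'll work out the arc steps.

```bash
python3 - <<'E'
import numpy as np
a=np.radians(119)
for i in range(15):
    b=a-.09
    print(i,round(np.degrees(a),1),np.round(140/40*np.array([np.cos(b)-np.cos(a),np.sin(b)-np.sin(a)])/3,3),'tangent',np.round([np.sin(b),-np.cos(b)],2)); a=b
E
```

```text
0 119.0 [0.094 0.047] tangent [0.91 0.4 ]
1 113.8 [0.098 0.038] tangent [0.95 0.32]
2 108.7 [0.101 0.029] tangent [0.97 0.23]
3 103.5 [0.103 0.02 ] tangent [0.99 0.15]
4 98.4 [0.104 0.011] tangent [1.   0.06]
5 93.2 [0.105 0.001] tangent [ 1.   -0.03]
6 88.1 [ 0.105 -0.008] tangent [ 0.99 -0.12]
7 82.9 [ 0.103 -0.018] tangent [ 0.98 -0.21]
8 77.7 [ 0.101 -0.027] tangent [ 0.95 -0.3 ]
9 72.6 [ 0.099 -0.036] tangent [ 0.92 -0.38]
10 67.4 [ 0.095 -0.045] tangent [ 0.89 -0.47]
11 62.3 [ 0.091 -0.053] tangent [ 0.84 -0.54]
12 57.1 [ 0.085 -0.061] tangent [ 0.79 -0.62]
13 52.0 [ 0.08  -0.068] tangent [ 0.73 -0.68]
14 46.8 [ 0.073 -0.075] tangent [ 0.66 -0.75]
```

Emit:
arm_command --rows '[1,0.094,0.047,0,-0.03,1,0.094,0.047,0,-0.03,1,0.094,0.047,0,-0.03,1,0,0,0,0]'

```text
time_s: 10.6
tool_pos: [496.4, -7.1, 103.4]
orientation: [[-0.404, 0.915, -0.0], [0.915, 0.404, 0.0], [0.0, -0.0, -1.0]]
force: [-2.7, 3.8, 3.0]
grip_width: 23.6
grip_force: 60.0
```

Emit:
arm_command --rows '[1,0.09,0.055,0,-0.03,1,0.098,0.038,0,-0.03,1,0.098,0.038,0,-0.03,1,0,0,0,0]'

```text
time_s: 11.0
tool_pos: [507.9, -2.2, 103.3]
orientation: [[-0.322, 0.947, -0.0], [0.947, 0.322, -0.0], [-0.0, -0.0, -1.0]]
force: [-2.4, 1.7, 2.3]
grip_width: 24.0
grip_force: 60.0
```

Emit:
arm_command --rows '[1,0.101,0.029,0,-0.03,1,0.101,0.029,0,-0.03,1,0.101,0.029,0,-0.03,1,0,0,0,0]'

```text
time_s: 11.4
tool_pos: [519.9, 1.3, 103.3]
orientation: [[-0.235, 0.972, 0.0], [0.972, 0.235, -0.0], [-0.0, 0.0, -1.0]]
force: [-2.0, 2.2, 2.9]
grip_width: 23.5
grip_force: 60.0
```

```bash
cat > st.py <<'E'
from h import *
s=ctrl.sense();R=np.array(s['orientation']).reshape(3,3);f=np.array(s['force']);t=np.array(s['wrist_torque'])
print(s['time_s'],np.round(s['tool_pos'],1),'yaw',np.degrees(np.arctan2(R[1,0],R[0,0])).round(2),'F rad/across',(R.T@f).round(1),'torque world',t.round(2))
im,p,T=shot('wrist')
hsv=cv2.cvtColor(im,cv2.COLOR_RGB2HSV).astype(int);hh,sa,v=hsv[...,0],hsv[...,1],hsv[...,2]
red=(((hh<8)|(hh>172))&(sa>140)&(v>60)).astype(np.uint8)
k,l,sx,ce=cv2.connectedComponentsWithStats(red)
i=1+np.argmax(sx[1:,4]);print('pommel',sx[i],ce[i].round(2))
E
python3 st.py
```

```text
11.4 [519.9   1.3 103.3] yaw 103.62 F rad/across [ 2.6 -1.4 -2.9] torque world [-0.11  0.16  0.19]
pommel [ 217  124   74   33 2209] [253.31 139.81]
```

Emit:
arm_command --rows '[1,0.103,0.02,0,-0.03,1,0.103,0.02,0,-0.03,1,0.103,0.02,0,-0.03]'

```text
time_s: 11.75
tool_pos: [532.0, 3.7, 103.3]
orientation: [[-0.147, 0.989, -0.0], [0.989, 0.147, -0.0], [-0.0, -0.0, -1.0]]
force: [-2.3, 2.4, 2.4]
grip_width: 23.4
grip_force: 60.0
```

```bash
python3 st.py
```

```text
11.75 [532.    3.7 103.3] yaw 98.45 F rad/across [ 2.7 -2.  -2.4] torque world [-0.21  0.29  0.37]
pommel [ 217  124   73   33 2225] [252.88 139.93]
```

Emit:
arm_command --rows '[1,0.104,0.011,0,-0.03,1,0.104,0.011,0,-0.03,1,0.104,0.011,0,-0.03]'

```text
time_s: 12.1
tool_pos: [544.5, 5.0, 103.3]
orientation: [[-0.058, 0.998, -0.0], [0.998, 0.058, -0.0], [-0.0, -0.0, -1.0]]
force: [-1.9, 2.1, 2.1]
grip_width: 23.7
grip_force: 60.1
```

```bash
python3 st.py
```

```text
12.1 [544.5   5.  103.3] yaw 93.31 F rad/across [ 2.2 -1.8 -2.1] torque world [-0.19  0.3   0.45]
pommel [ 217  124   73   33 2233] [252.9  139.99]
```

Emit:
arm_command --rows '[1,0.105,0.001,0,-0.03,1,0.105,0.001,0,-0.03,1,0.105,0.001,0,-0.03]'

```text
time_s: 12.45
tool_pos: [557.2, 5.2, 103.3]
orientation: [[0.032, 0.999, 0.0], [0.999, -0.032, 0.0], [0.0, 0.0, -1.0]]
force: [-2.0, 2.3, 2.6]
grip_width: 23.7
grip_force: 60.1
```

```bash
python3 st.py
```

```text
12.45 [557.2   5.2 103.3] yaw 88.17 F rad/across [ 2.3 -2.1 -2.6] torque world [-0.06  0.21  0.43]
pommel [ 217  123   73   34 2229] [252.9  139.92]
```

Emit:
arm_command --rows '[1,0.105,-0.008,0,-0.03,1,0.105,-0.008,0,-0.03]'

```text
time_s: 12.7
tool_pos: [565.9, 4.6, 103.4]
orientation: [[0.094, 0.996, 0.0], [0.996, -0.094, 0.0], [0.0, 0.0, -1.0]]
force: [-1.5, 3.9, 3.5]
grip_width: 23.7
grip_force: 60.1
```

```bash
python3 st.py
```

```text
12.7 [565.9   4.6 103.4] yaw 84.6 F rad/across [ 3.8 -1.8 -3.5] torque world [0.28 0.15 0.52]
pommel [ 217  123   73   34 2237] [252.99 139.77]
```

Emit:
arm_command --rows '[1,0.105,0.004,0,-0.03,1,0.103,-0.006,0,-0.03]'

```text
time_s: 12.95
tool_pos: [574.1, 3.8, 103.2]
orientation: [[0.153, 0.988, -0.0], [0.988, -0.153, -0.001], [-0.001, 0.0, -1.0]]
force: [-1.0, -2.9, 1.6]
grip_width: 23.7
grip_force: 60.1
```

```bash
python3 st.py
```

```text
12.95 [574.1   3.8 103.2] yaw 81.19 F rad/across [-3.  -0.6 -1.6] torque world [-0.85  0.3   0.54]
pommel [ 216  124   74   33 2251] [252.78 140.14]
```

Emit:
arm_command --rows '[1,0.103,-0.022,0,-0.03,1,0.103,-0.022,0,-0.03]'

```text
time_s: 13.2
tool_pos: [582.5, 2.3, 103.3]
orientation: [[0.213, 0.977, 0.0], [0.977, -0.213, -0.0], [-0.0, 0.0, -1.0]]
force: [-1.0, -2.0, 1.9]
grip_width: 23.5
grip_force: 60.1
```

```bash
python3 st.py
```

```text
13.2 [582.5   2.3 103.3] yaw 77.69 F rad/across [-2.1 -0.6 -1.9] torque world [-0.63  0.23  0.55]
pommel [ 216  124   74   33 2247] [252.57 140.1 ]
```

Emit:
arm_command --rows '[1,0.102,-0.028,0,-0.03,1,0.101,-0.031,0,-0.03]'

```text
time_s: 13.45
tool_pos: [590.8, 0.2, 103.3]
orientation: [[0.272, 0.962, 0.0], [0.962, -0.272, 0.0], [0.0, 0.0, -1.0]]
force: [-0.7, 0.5, 2.4]
grip_width: 23.9
grip_force: 60.1
```

```bash
python3 st.py
```

```text
13.45 [5.908e+02 2.000e-01 1.033e+02] yaw 74.22 F rad/across [ 0.3 -0.9 -2.4] torque world [-0.39  0.18  0.57]
pommel [ 216  123   74   34 2236] [252.49 139.96]
```

Emit:
arm_command --rows '[1,0.1,-0.03,0,-0.03,1,0.099,-0.034,0,-0.03]'

```text
time_s: 13.7
tool_pos: [598.8, -2.2, 103.3]
orientation: [[0.329, 0.944, 0.0], [0.944, -0.329, 0.0], [0.0, 0.0, -1.0]]
force: [-0.1, 1.6, 3.2]
grip_width: 23.5
grip_force: 60.2
```

```bash
python3 st.py
```

```text
13.7 [598.8  -2.2 103.3] yaw 70.78 F rad/across [ 1.5 -0.6 -3.2] torque world [-0.31  0.13  0.74]
pommel [ 216  123   74   34 2237] [252.33 139.95]
```

Emit:
arm_command --rows '[1,0.098,-0.037,0,-0.03]'

```text
time_s: 13.85
tool_pos: [602.5, -3.6, 103.3]
orientation: [[0.356, 0.934, 0.0], [0.934, -0.356, 0.0], [0.0, 0.0, -1.0]]
force: [0.8, 1.6, 4.0]
grip_width: 23.4
grip_force: 60.2
```

```bash
python3 st.py
```

```text
13.85 [602.5  -3.6 103.3] yaw 69.12 F rad/across [ 1.7  0.2 -4. ] torque world [-0.09  0.03  0.72]
pommel [ 216  123   73   34 2237] [252.23 139.89]
```

Emit:
arm_command --rows '[1,0.097,-0.041,0,-0.03,1,0,0,0,0]'

```text
time_s: 14.1
tool_pos: [606.3, -5.1, 103.2]
orientation: [[0.385, 0.923, -0.0], [0.923, -0.385, 0.001], [0.0, -0.001, -1.0]]
force: [-1.5, 4.7, 4.1]
grip_width: 23.9
grip_force: 60.1
```

```bash
cat >> st.py <<'E'
r=np.array(s['tool_pos'])[:2]-[553.9,-136.6]
print('ang r',np.degrees(np.arctan2(r[1],r[0])).round(2),np.hypot(*r).round(1),'pinT',(t[2]-.092*(R.T@f)[1]).round(2),'screwT',(t[2]-.14*(R.T@f)[1]).round(2))
E
python3 st.py
```

```text
14.1 [606.3  -5.1 103.2] yaw 67.35 F rad/across [ 3.8 -3.2 -4.1] torque world [0.31 0.32 0.55]
pommel [ 216  123   74   34 2218] [252.49 139.81]
ang r 68.28 141.6 pinT 0.84 screwT 1.0
```

Emit:
arm_command --rows '[1,0.095,-0.045,0,-0.03,1,0,0,0,0]'

```text
time_s: 14.35
tool_pos: [609.6, -6.5, 103.1]
orientation: [[0.413, 0.911, -0.002], [0.911, -0.413, 0.001], [0.001, -0.002, -1.0]]
force: [-4.0, 6.9, 5.1]
grip_width: 23.7
grip_force: 60.0
```

```bash
python3 st.py
```

```text
14.35 [609.6  -6.5 103.1] yaw 65.62 F rad/across [ 4.6 -6.5 -5.1] torque world [0.64 0.69 0.29]
pommel [ 217  124   73   32 2201] [253.09 139.75]
ang r 66.84 141.5 pinT 0.89 screwT 1.2
```

The screw reached its stop at a head angle of about 68.6 deg. The handle is now bending, by an estimated 0.04 rad. From here I'll turn about the pin.

Emit:
arm_command --rows '[1,0.063,-0.028,0,-0.03,1,0.063,-0.03,0,-0.03,1,0,0,0,0]'

```text
time_s: 14.7
tool_pos: [614.5, -8.9, 103.1]
orientation: [[0.467, 0.884, -0.002], [0.884, -0.467, 0.001], [0.0, -0.002, -1.0]]
force: [-3.7, 6.0, 4.8]
grip_width: 23.5
grip_force: 60.0
```

```bash
cat >> st.py <<'E'
h=np.degrees(np.arctan2(R[1,0],R[0,0])+(253.9-ce[i][0])/122.5); ar=np.degrees(np.arctan2(r[1],r[0]))
print('handle',h.round(2),'head',((140*ar-92*h)/48).round(2),'bend',np.radians((ar-h)*140/48).round(3),'bend from stop',np.radians(68.6-h).round(3))
E
python3 st.py
```

```text
14.7 [614.5  -8.9 103.1] yaw 62.19 F rad/across [ 3.6 -6.1 -4.8] torque world [0.56 0.72 0.34]
pommel [ 217  124   73   32 2202] [252.99 139.77]
ang r 64.6 141.3 pinT 0.9 screwT 1.19
handle 62.61 head 68.4 bend 0.101 bend from stop 0.104
```

Emit:
arm_command --rows '[1,0.051,-0.027,0,-0.025,1,0.05,-0.028,0,-0.025,1,0,0,0,0]'

```text
time_s: 15.05
tool_pos: [618.6, -11.1, 103.1]
orientation: [[0.51, 0.86, -0.002], [0.86, -0.51, 0.001], [0.0, -0.002, -1.0]]
force: [-3.2, 6.1, 4.9]
grip_width: 23.7
grip_force: 60.0
```

```bash
python3 st.py; python3 - <<'E'
from h import *
sc=read_camera('scene');sd=read_camera('side')
H=np.hstack([cv2.resize(sc[170:250,200:280],(400,400),interpolation=cv2.INTER_CUBIC),cv2.resize(sd[130:220,200:290],(400,400))])
cv2.imwrite('pics/c5.png',H[:,:,::-1])
E
```

```text
15.05 [618.6 -11.1 103.1] yaw 59.34 F rad/across [ 3.6 -5.9 -4.9] torque world [0.54 0.75 0.38]
pommel [ 217  124   73   33 2204] [252.95 139.78]
ang r 62.73 141.2 pinT 0.92 screwT 1.2
handle 59.78 head 68.38 bend 0.15 bend from stop 0.154
```

View pics/c5.png

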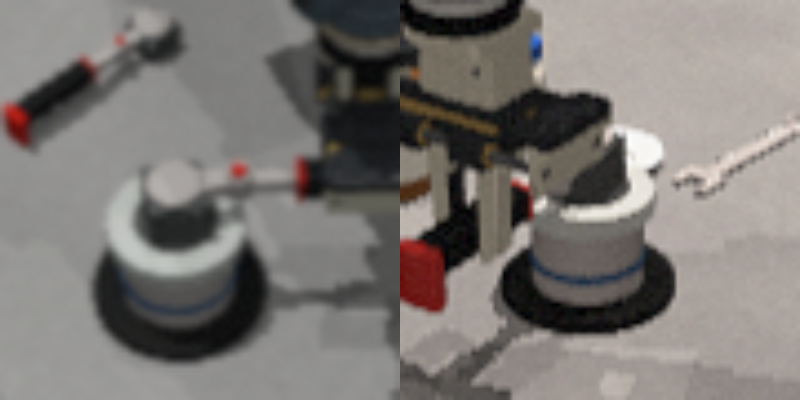

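The head is seated on the vessel at scene crop (178,190), and the handle is visibly bent past the pin at (238,170). The estimated bend is 0.15 rad. Now I'll release and back off upwards.

Emit:
arm_command --rows '[0.9,0,0,0,0,0.8,0,0,0,0,0.7,0,0,0,0,0.4,0,0,0,0,0,0,0,0,0,0,0,0,0,0,0,0,0,0,0,0,0,0,0,0,0,0,0,0,0]' --force 5

```text
time_s: 16.1
tool_pos: [619.1, -11.8, 103.2]
orientation: [[0.509, 0.861, 0.0], [0.861, -0.509, -0.0], [-0.0, 0.0, -1.0]]
force: [0.0, -0.6, 0.4]
grip_width: 71.2
grip_force: 0.0
```

Emit:
arm_command --rows '[0,0,0,0,0,0,0,0,0.2,0,0,0,0,0.4,0,0,0,0,0.7,0,0,0,0,0.8,0,0,0,0,0.8,0,0,0,0,0.8,0,0,0,0,0.3,0,0,0,0,0,0]'

```text
time_s: 17.0
tool_pos: [619.6, -11.8, 264.9]
orientation: [[0.508, 0.861, 0.003], [0.861, -0.508, -0.0], [0.001, 0.003, -1.0]]
force: [-0.2, 0.5, 0.0]
grip_width: 92.8
grip_force: 0.0
```

```bash
python3 - <<'E'
from h import *
w,p,T=shot('wrist');sc=read_camera('scene');sd=read_camera('side')
s=ctrl.sense();print(s['time_s'],s['tool_pos'],s['force'],s['grip_width'])
H=np.zeros((600,800,3),np.uint8);H[:300,:400]=cv2.resize(w,(400,300))
H[:300,400:]=cv2.resize(sd[130:220,190:310],(400,300));H[300:,:400]=cv2.resize(sc[170:245,200:300],(400,300))
H[300:,400:]=cv2.resize(sc,(400,300));cv2.imwrite('pics/c6.png',H[:,:,::-1])
E
```

```text
17.15 [618.38876687 -11.64599118 261.45149433] [ 0.04907427  0.49573696 -0.27487577] 92.7818915737075
```

View pics/c6.png

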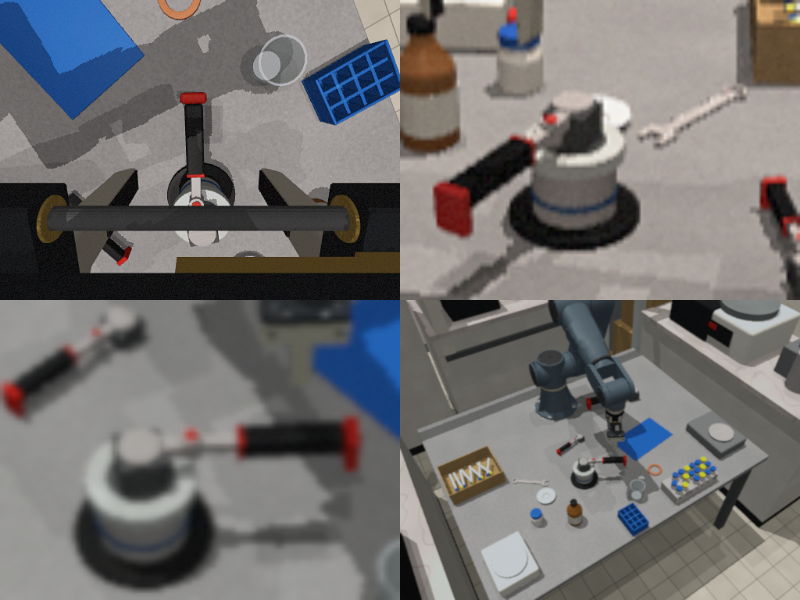

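The wrench sits on the screw by itself, bent and drooping only slightly. The gripper is clear of it and the bystanders are where they were, so I'm handing in.

```bash
python3 -c "
from h import *
print(finish_job())"
```

```text
the job is handed in; nothing more can be done
None
```

I tightened the screw to its stop, tripped the wrench handle to an estimated 0.15 rad (about 8.6°), and left the wrench released on the screw head with the bystanders undisturbed. The job was handed in at about 17 s, and no verdict came back.

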